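# Raise the basket stand with the tommy bar

### The job

Take the green-handled bar from the tool block and use it in the holes of the grey collar of the blue screw stand to turn the collar clockwise (seen from above) until its red mark is in line with the yellow pointer. The dark steel keeper claws over the rim stop the bar part of the way, so lift it out, move it back to another hole and push again. At the end leave the bar standing upright in a hole of the collar and let go.

Things in the scene. Friction and masses are not known exactly. Their poses are not given: they have to be found in the camera images.
- bar: Tommy bar standing upright, 126 mm long, 0.2 kg. From below: steel pin 14 mm thick, 26 mm long, its lowest 8 mm tapering to 5 mm; steel foot disc 30 mm across, 10 mm high; round green handle 24 mm thick, 90 mm high. Origin at the pin's lower end, z up the bar: the handle spans z = 36 to 126 mm. Held in a collar hole it turns freely about its own axis. It starts in a hole of the rack.
- rack: Fixed wooden tool block 45 mm high, 62 mm (x) by 245 mm (y), origin under its centre. Three holes at y = -85, 0, 85 mm, in any order: the bar (its foot disc rests on the block, pin 26 mm deep; lift straight up) and two awls not needed, with yellow and red pear-shaped handles 32 mm wide, 32 mm lower than the bar.
- jack: Blue screw stand, fixed, base 250 mm across. Origin on its upright axis at table height; x points at the pointer. Grey collar 184 mm across, top at z = 70 mm (turns, does not rise), six holes 20 mm wide, 30 mm deep, 60 degrees apart, 70 mm from the axis. The bar's pin fits loosely, foot disc on the collar, pin end at z = 44 mm. Central wooden plate 90 mm across, top z = 97 mm, rises to 108.
- pointer (a point): Tip of the yellow pointer on the stand, 100 mm from its axis, z = 70 mm, beside the collar. Three dark steel claws 16 mm wide, up to z = 92 mm, reach over the rim to 64 mm from the axis, centred 68, 188 and 308 degrees clockwise (from above) from the pointer. A bar in a hole must stay 20 degrees or more from a claw's centre line, travelling about 80 degrees: -32 to 48 beside the pointer.
- collar (a joint): Collar angle in rad, growing clockwise seen from above, range -0.4 to 2.5; stays where left (friction 0.12 N m). The red mark, a radial stripe midway between two holes, lies (joint - 1.80) rad clockwise from the pointer, so in line with it at 1.80. Holes lie 30, 90, 150, 210, 270, 330 degrees clockwise from the mark. Starts between -0.19 and 0.19.
There are look-alikes about, which are no part of the job. Leave any pink look-alike of the bar alone.

How it is judged:
By the outcome, as a careful person would: the job done as asked, in the order asked, and still so for the second after the job is handed in, with the robot touching nothing.
It also fails if it takes over 51 s, if anything falls off the work surface, if the arm or the gripper's body presses on something with over 40 N, if the wrist force passes 120 N, or if a joint passes its speed limit or range.

### The arm

A 6-joint arm with a two-finger parallel gripper is mounted at the origin on the work surface. World frame = base frame: x ahead of the robot, y to its left, z up, the work surface at z = 0. Lengths are in m, angles in rad, forces in N, time in s.
With the tool pointing down it reaches from about 0.325 to 0.85 m from the base axis. Payload 4.4 kg.
Tool frame: the origin (TCP) lies on the mounting face of the last link; the fingertips stand 199 mm ahead of it and the grasp point (between the pads) lies 180 mm ahead of it (robot.pinch_z is the distance from the TCP to the grasp point, in m); z points along the fingers, y is the line along which they close (so a half turn about z gives the same grasp; the last joint's range is limited). The gripper opens to 94 mm and grips with 3 to 60 N. Pads are 16 mm wide; open, the fingers measure 119 mm over their backs; the gripper's body (75 mm by 177 mm) begins 78 mm behind the grasp point.
Start: joints at [-1.405, 0.207, 1.542, -0, 1.393, -0.15], TCP at [0.179, -0.547, 0.405] pointing down, gripper open.
Joint ranges: [-2.73, 2.73], [-0.86, 2.22], [0.23, 2.46], [-1.11, 4.25], [0.08, 2.63], [-2.82, 2.82]. Speed limits (rad/s): [2.79, 2.79, 3.14, 3.14, 3.14, 3.14].

### API

Orientations are given as a rotation vector (axis times angle).
In Python, from plant import robot, cams, finder gives the robot as it stands.
- The arm moves only by the tool carry_out, never from a script. Its argument "series" is a list that holds one entry, the list of rows, each a list of 5 numbers: the shift along the world's x, y, z in mm, then the turn about the world's z in degrees, then the opening in per cent of the stroke, from 0 (shut) to 100 (fully open). A call has 1 to 10 rows; each row shifts and turns the commanded pose from where the row before left it; what a row does not reach is not made up. A row lasts 1/12 s, in which the tool goes at most 41.7 mm and 7.16 degrees, less where a joint would pass 70% of its speed; a pose out of reach is approached as far as the arm can. A call is refused whole if a number of a shift passes 41.7 or a number of a turn 7.16, either way. A call with a gripper value outside its range is refused whole. The fingers move at their own pace and stop on an object; the grip force is fixed at half the most. Time passes only in rows, so rows that do not move let the fingers close. It gives the time, the measured TCP pose, the force, the opening and the grip force at its end, in the units of the state.
- robot.sense(): the state, without advancing time (a new reading comes with each control period).
- cams.get_image(name): name is "side" or "top" or "wrist"; returns a dict with "frame" (480x640x3 uint8, blue, green, red), "intrinsics" (3x3 intrinsics, pixels), "rvec" (rotation vector, rad) and "tvec" (3), from world to camera coordinates, as OpenCV has them; the wrist camera has in their place "mount" (4x4, takes a point from camera to tool coordinates, whose origin is the TCP and whose axes are the flange's). Camera axes: x right, y down, z forward; pixel columns grow to the right and rows downward; lengths in m; the calibration is good to about 2 mm. A picture is of the moment at which its call begins: read the wrist's pose just before it. There is no depth.
- robot.close_job(): hands the job in; it is judged then, once.
Trained networks look in a picture, given as the dict that the camera call returned (one of the last four; its "shot" number tells which), for a name from the list of things; names that differ only in an ending like _2 or _b are one class to them, and where a whole thing is asked for, a point or a joint stands for the part that bears it (a point fixed in the world has none). Each returns a list of dicts, best first, with "confidence" (0 to 1); they miss things now and then, are a little off and sometimes report something else, mostly with a low value. They report only what shows in the picture. A call takes as long as a camera call. They do not tell look-alikes from the thing itself.
- finder.masks_of(picture, query): "pixels" (480x640 bool, what is visible of it) and "box" ([left, top, width, height] in pixels, round what is visible of it).
- finder.pinpoint(picture, query): "point" ([row, column] in pixels: a listed point, or the origin of a listed thing).
The state is a dict: "time_s": time; "joint_positions": joint angles; "qd": joint speeds; "effort": joint torques, N m; "position": TCP position; "orientation": TCP orientation; "contact_force": force on the tool from outside, world axes, zero at the start; "moment": the same for the moment, N m; "grip_width": finger opening in m; "gripper_force": force on a finger pad.
Only numpy, scipy, OpenCV 4.12 (cv2) and the standard library are available. Lean on these libraries where they do the work, as an engineer would, in place of code of your own. Each camera call takes 0.05 s, during which the arm holds its last target. There are 200 camera calls.

## Working session

There is one attempt and no reset: what is moved stays moved. The work goes in short steps, Python scripts to look and compute and a tool call to move; the robot and the scene stay as the last step left them, time stands still between calls to the robot, and variables do not carry over. Pictures are saved under pics/ and viewed, at most 10 in all, crops included, and the job is handed in when it is done.

Besides the shell and the picture viewer there is one more tool, called after "Call:" as name(argument=value, ...) on one line, values as JSON. carry_out: Moves the arm, as the interface text tells. Its arguments: {"type":"object","properties":{"series":{"type":"array"}},"required":["series"]}

```bash
ls; mkdir -p pics; cat > h.py <<'E'
from plant import robot,cams,finder
import numpy as np,cv2
def ray(p,uv):
    K=np.array(p["intrinsics"]);R=cv2.Rodrigues(np.array(p["rvec"],float))[0];t=np.array(p["tvec"],float).ravel()
    d=R.T@np.linalg.solve(K,[uv[0],uv[1],1]);o=-R.T@t
    return o,d
def atz(p,uv,z):
    o,d=ray(p,uv);return o+d*(z-o[2])/d[2]
def proj(p,X):
    return cv2.projectPoints(np.array(X,float).reshape(-1,3),np.array(p["rvec"],float),np.array(p["tvec"],float),np.array(p["intrinsics"],float),None)[0].reshape(-1,2)
E
python3 - <<'E'
from h import *
t=cams.get_image("top");s=cams.get_image("side")
cv2.imwrite("pics/top.png",t["frame"]);cv2.imwrite("pics/side.png",s["frame"])
for n,p in(("top",t),("side",s)):
    print(n,ray(p,(320,240)))
    for q in("bar","jack","pointer","rack"):
        for r in finder.pinpoint(p,q): print(n,q,np.round(r["point"],1),round(r["confidence"],2))
E
```

```text
pics
top (array([0.33878103, 0.10995814, 1.30172502]), array([ 0.19131827, -0.02020137, -0.98152275]))
top bar [247.4 150. ] 0.73
top bar [295.  168.5] 0.71
top bar [257.1 186.2] 0.62
top jack [242.9 416. ] 0.86
top pointer [194.1 440. ] 0.56
top rack [254.7 226.9] 0.71
side (array([0.17924021, 0.64844756, 0.88952294]), array([ 0.38959184, -0.51903189, -0.76088801]))
side bar [429.6 187.8] 0.92
side bar [385.7 238.3] 0.63
side bar [443.7 260.4] 0.61
side jack [197.9 386.8] 0.56
side pointer [139.8 370.3] 0.76
side pointer [351.7 266. ] 0.52
side rack [349.5 266.9] 0.78
```

View pics/top.png

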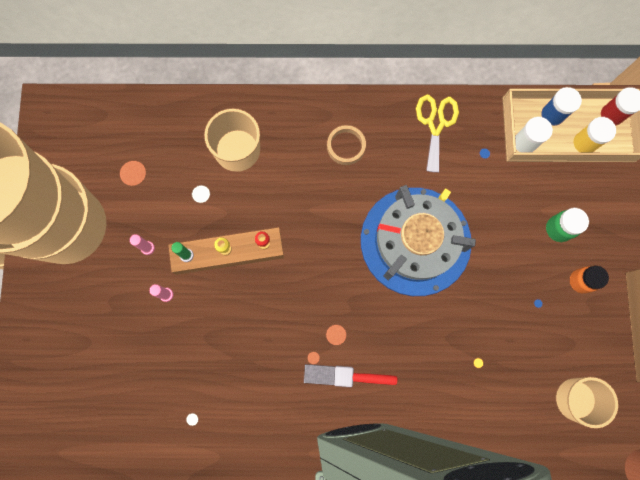

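View pics/side.png

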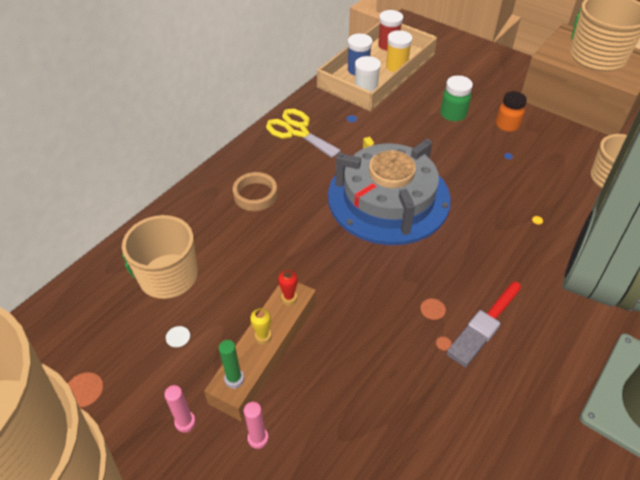

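The top view shows three bar-like things. There is a green-handled bar in the wooden block at (182,252), and two pink look-alikes at (142,244) and (161,293) standing outside the block. The green one fits the description, being in the rack with a green handle. The stand is at (416,241), its pointer at (445,195) and the red mark at (390,229). I'll confirm with an enlarged crop and measure.

```bash
python3 - <<'E'
from h import *
t=cams.get_image("top");f=t["frame"]
a=cv2.resize(f[180:300,355:480],None,fx=4,fy=4,interpolation=cv2.INTER_CUBIC)
b=cv2.resize(f[225:315,125:195],None,fx=4,fy=4,interpolation=cv2.INTER_CUBIC)
c=np.zeros((480,800,3),np.uint8);c[:480,:500]=a;c[:360,510:790]=b
cv2.imwrite("pics/crop.png",c)
# hsv
h=cv2.cvtColor(f,cv2.COLOR_BGR2HSV)
def blob(lo,hi,x0,y0,x1,y1):
    m=cv2.inRange(h,lo,hi)[y0:y1,x0:x1];v,u=np.nonzero(m);return u+x0,v+y0
u,v=blob((45,100,30),(85,255,255),160,225,205,275);print("green",len(u),u.min(),u.max(),v.min(),v.max(),u.mean(),v.mean())
# holes: dark pixels in collar
u,v=blob((0,0,0),(180,255,75),360,180,475,300)
m=np.zeros(f.shape[:2],np.uint8);m[v,u]=255
n,l,s,ce=cv2.connectedComponentsWithStats(m)
for i in range(1,n):
    if s[i,4]>15: print("dark",s[i,4],s[i,:4],ce[i].round(1),atz(t,ce[i],.07).round(4))
u,v=blob((100,120,60),(125,255,255),350,175,480,305)
hull=cv2.convexHull(np.c_[u,v].astype(np.int32));P=np.array([atz(t,p[0],.02)[:2] for p in hull],np.float32);print("blue",cv2.minEnclosingCircle(P))
for nm,lo,hi,z in(("red",(0,170,120),(6,255,255),.07),("yel",(22,150,120),(32,255,255),.07)):
    u,v=blob(lo,hi,360,180,475,300);p=np.array([atz(t,q,z)[:2] for q in zip(u,v)]);print(nm,len(u),u.mean(),v.mean(),p.mean(0),[(a,b) for a,b in zip(u,v)][:40])
print(robot.sense()["orientation"],robot.sense()["position"],robot.sense()["grip_width"],robot.pinch_z)
E
```

```text
green 193 172 189 242 258 180.23316062176167 249.98445595854923
dark 17 [423 204   6   5] [425.2 205.8] [ 0.6549 -0.1443  0.07  ]
dark 22 [393 213   6   5] [395.4 214.8] [ 0.6347 -0.0789  0.07  ]
dark 16 [448 225   5   5] [449.8 227.2] [ 0.6075 -0.1956  0.07  ]
dark 29 [386 243   7   6] [388.9 245.6] [ 0.567  -0.0632  0.07  ]
dark 29 [463 245   9   6] [466.6 247.1] [ 0.5639 -0.2295  0.07  ]
dark 20 [442 255   5   6] [444.  257.8] [ 0.5405 -0.1801  0.07  ]
dark 28 [411 264   6   7] [413.3 267.2] [ 0.5202 -0.1139  0.07  ]
blue ((0.5876739621162415, -0.1302168369293213), 0.12369117885828018)
red 87 389.1609195402299 228.0 [ 0.60550323 -0.06463932] [(np.int64(380), np.int64(224)), (np.int64(381), np.int64(224)), (np.int64(380), np.int64(225)), (np.int64(381), np.int64(225)), (np.int64(382), np.int64(225)), (np.int64(383), np.int64(225)), (np.int64(384), np.int64(225)), (np.int64(385), np.int64(225)), (np.int64(380), np.int64(226)), (np.int64(381), np.int64(226)), (np.int64(382), np.int64(226)), (np.int64(383), np.int64(226)), (np.int64(384), np.int64(226)), (np.int64(385), np.int64(226))
[... 1596 characters left out ...]
int64(192)), (np.int64(442), np.int64(193)), (np.int64(443), np.int64(193)), (np.int64(444), np.int64(193)), (np.int64(445), np.int64(193)), (np.int64(446), np.int64(193)), (np.int64(447), np.int64(193)), (np.int64(448), np.int64(193)), (np.int64(449), np.int64(193)), (np.int64(441), np.int64(194)), (np.int64(442), np.int64(194)), (np.int64(443), np.int64(194)), (np.int64(444), np.int64(194)), (np.int64(445), np.int64(194)), (np.int64(446), np.int64(194)), (np.int64(447), np.int64(194)), (np.int64(448), np.int64(194)), (np.int64(441), np.int64(195)), (np.int64(442), np.int64(195))]
[3.10246701e+00 4.93956876e-01 1.98391432e-05] [ 0.17858639 -0.54657191  0.4046791 ] 0.09379780275205508 0.1804
```

View pics/crop.png

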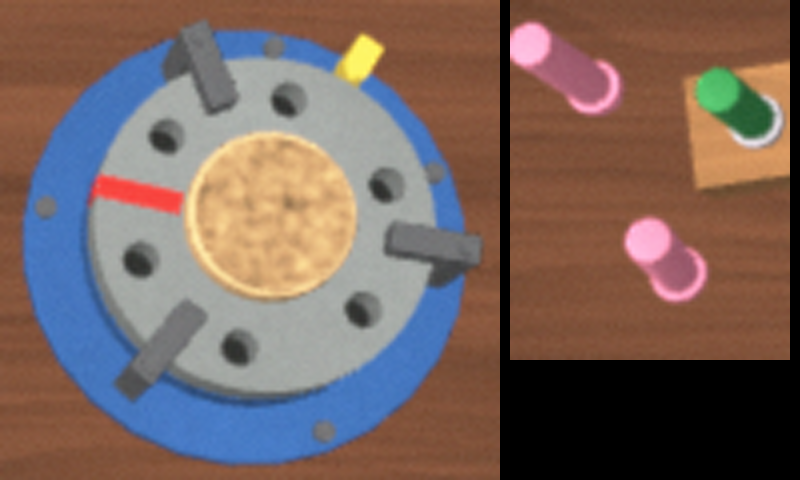

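```bash
python3 - <<'E'
from h import *
from scipy.optimize import least_squares as LS
t=cams.get_image("top");s=cams.get_image("side")
o=lambda x,y,ox,oy:((x+.5)/4-.5+ox,(y+.5)/4-.5+oy)
H=np.array([atz(t,o(x,y,355,180),.07)[:2] for x,y in((289,99),(387,185),(363,309),(240,347),(141,260),(167,136))])
# cw-from-+x angle a: dir=(cos a,-sin a)
def F(p):
    a=p[2]+np.radians(60*np.arange(6));return (p[:2]+.07*np.c_[np.cos(a),-np.sin(a)]-H).ravel()
r=LS(F,[.587,-.13,.2]);c=r.x[:2];print("jack",c,"hole0 cw deg",np.degrees(r.x[2]),"res mm",np.abs(r.fun).max()*1e3)
for n,xy in(("ptr tip",(347,80)),("mark",(137,194)),("clawR tip",(390,240)),("clawT tip",(222,103)),("clawB tip",(195,312)),("plate",(271,216))):
    z={"p":.07,"m":.07,"c":.092}.get(n[0]); z=.097 if n=="plate" else z
    d=atz(t,o(*xy,355,180),z)[:2]-c;print(n,d,np.hypot(*d),np.degrees(np.arctan2(-d[1],d[0])))
print("bar top",atz(t,o(208,90,125,225),.145),"foot",atz(t,o(242,118,125,225),.055))
# side-view check: project the estimates
b=atz(t,o(208,90,125,225),.145)
print(proj(s,[b,[b[0],b[1],.055],[*c,.097]]))
E
```

```text
jack [ 0.58993471 -0.1322421 ] hole0 cw deg 12.841022259956658 res mm 0.33446890533062046
ptr tip [ 0.07897482 -0.0476741 ] 0.09224880315895227 31.11778786214393
mark [0.01528931 0.06822119] 0.06991347448868239 -77.3679563461063
clawR tip [-0.01406388 -0.06158078] 0.06316632836417034 102.86463660568815
clawT tip [0.0602841  0.02474865] 0.06516647052116667 -22.319799998140386
clawB tip [-0.05272603  0.04244887] 0.06769003043382976 -141.16302352267104
plate [-0.00227587  0.00176377] 0.002879320718613693 -142.22471615124033
bar top [0.54913966 0.37473666 0.145     ] foot [0.55014155 0.37626455 0.055     ]
[[226.9872779  344.56188279]
 [233.97592479 374.97778469]
 [392.47233296 163.22356336]]
```

Call:
carry_out(series=[[[15, 40, 0, 0, 70], [15, 39, 0, 0, 70], [15, 39, 0, 0, 70], [15, 39, 0, 0, 70], [15, 39, 0, 0, 70], [15, 39, 0, 0, 70], [15, 39, 0, 0, 70], [15, 39, 0, 0, 70], [15, 39, 0, 0, 70], [15, 39, 0, 0, 70]]])

```text
time_s: 1.48
position: [0.3278, -0.1556, 0.4051]
orientation: [3.102, 0.492, 0.002]
contact_force: [1.1, -1.1, -0.1]
grip_width: 0.0656
gripper_force: 0.0
```

The crop confirms it: the green bar stands in the block, and both pinks stand outside it on the table. The bar is at about (0.549, 0.3755) and the side view agrees. I'm going there, above it.

Call:
carry_out(series=[[[17, 40, 0, 0, 70], [17, 40, 0, 0, 70], [17, 40, 0, 0, 70], [17, 40, 0, 0, 70], [17, 40, 0, 0, 70], [17, 40, 0, 0, 70], [17, 40, 0, 0, 70], [17, 40, 0, 0, 70], [17, 40, 0, 0, 70], [17, 40, 0, 0, 70]]])

```text
time_s: 2.32
position: [0.4911, 0.2283, 0.4048]
orientation: [3.102, 0.495, 0.001]
contact_force: [0.9, -0.0, 1.0]
grip_width: 0.0656
gripper_force: 0.0
```

Call:
carry_out(series=[[[13, 33, 0, 0, 70], [13, 33, 0, 0, 70], [13, 33, 0, 0, 70], [13, 32, 0, 0, 70], [0, 0, 0, 0, 70], [0, 0, 0, 0, 70]]])

```text
time_s: 2.82
position: [0.5429, 0.3584, 0.4036]
orientation: [3.101, 0.498, -0.002]
contact_force: [0.7, 0.3, 0.3]
grip_width: 0.0656
gripper_force: 0.0
```

```bash
cat >> h.py <<'E'
def wrist():
    s=robot.sense();p=cams.get_image("wrist");M=np.array(p["mount"])
    T=np.eye(4);T[:3,:3]=cv2.Rodrigues(np.array(s["orientation"],float))[0];T[:3,3]=s["position"]
    C=np.linalg.inv(T@M);p["rvec"]=cv2.Rodrigues(C[:3,:3])[0];p["tvec"]=C[:3,3];return p
E
python3 - <<'E'
from h import *
p=wrist();cv2.imwrite("pics/w1.png",p["frame"])
print(robot.sense()["position"],robot.sense()["joint_positions"],ray(p,(320,240)))
print(proj(p,[[.549,.3755,.145],[.549,.3755,.055]]))
h=cv2.cvtColor(p["frame"],cv2.COLOR_BGR2HSV);m=cv2.inRange(h,(45,100,30),(85,255,255))
n,l,st,ce=cv2.connectedComponentsWithStats(m)
for i in range(1,n):
    if st[i,4]>100:print(st[i],ce[i])
E
```

```text
[0.54265082 0.35719905 0.403926  ] [ 4.49178303e-01  3.64087182e-01  1.34342696e+00 -4.69915672e-04
  1.43554928e+00  1.70322529e+00] (array([0.61766381, 0.38295   , 0.38359228]), array([-0.26933178, -0.09258   , -0.95869352]))
[[299.55157727 235.73664255]
 [304.54022069 211.47924182]]
[ 284  201   31   48 1136] [300.23591549 226.09419014]
```

View pics/w1.png

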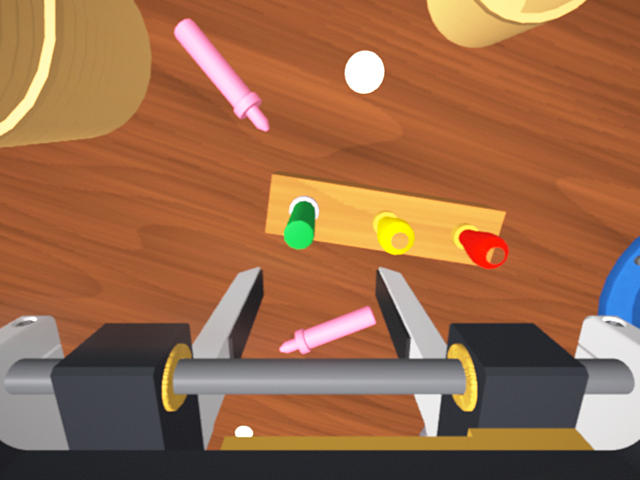

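The wrist view shows the green bar's top at (299,235), within a pixel of my prediction. The yellow and red awls are beside it, and the two pink ones lie on the table. I'm going down and gripping.

Call:
carry_out(series=[[[3, 9, 0, 0, 70], [3.5, 9, 0, 0, 70], [0, 0, -30, 0, 70], [0, 0, -30, 0, 70], [0, 0, -25, 0, 70], [0, 0, -20, 0, 70], [0, 0, 0, 0, 70], [0, 0, 0, 0, 70]]])

```text
time_s: 3.53
position: [0.5491, 0.3744, 0.2988]
orientation: [3.102, 0.493, -0.004]
contact_force: [-0.1, -0.0, 0.4]
grip_width: 0.0656
gripper_force: 0.0
```

Call:
carry_out(series=[[[0, 0, 0, 0, 0], [0, 0, 0, 0, 0], [0, 0, 0, 0, 0], [0, 0, 0, 0, 0], [0, 0, 0, 0, 0], [0, 0, 0, 0, 0], [0, 0, 0, 0, 0]]])

```text
time_s: 4.12
position: [0.5493, 0.3751, 0.3]
orientation: [-3.102, -0.494, -0.001]
contact_force: [-0.1, 0.6, 3.9]
grip_width: 0.0238
gripper_force: 30.0
```

Call:
carry_out(series=[[[0, 0, 15, 0, 0], [0, 0, 25, 0, 0], [0, 0, 30, 0, 0], [0, 0, 30, 0, 0], [2, -20, 20, 0, 0], [8, -38, 0, 0, 0], [8, -38, 0, 0, 0], [8, -38, 0, 0, 0], [8, -38, 0, 0, 0], [8, -38, 0, 0, 0]]])

```text
time_s: 4.95
position: [0.591, 0.1633, 0.4188]
orientation: [3.102, 0.495, -0.003]
contact_force: [0.6, -0.1, -1.6]
grip_width: 0.0236
gripper_force: 30.0
```

Call:
carry_out(series=[[[8, -38, 0, 0, 0], [8, -38, 0, 0, 0], [8, -38, 0, 0, 0], [8, -38, 0, 0, 0], [8, -38, 0, 0, 0], [8, -38, 0, 0, 0], [8, -38, 0, 0, 0], [8, -38, 0, 0, 0], [0, 0, 0, 0, 0], [0, 0, 0, 0, 0]]])

```text
time_s: 5.78
position: [0.6551, -0.1417, 0.4182]
orientation: [-3.102, -0.487, 0.003]
contact_force: [-0.2, 0.3, -2.2]
grip_width: 0.0233
gripper_force: 30.0
```

```bash
python3 - <<'E'
from h import *
t=cams.get_image("top");p=wrist();x=robot.sense();print(x["position"],x["orientation"],x["joint_positions"])
a=cv2.resize(t["frame"][170:300,355:480],None,fx=3,fy=3,interpolation=cv2.INTER_CUBIC)
b=cv2.resize(p["frame"],(420,315))
c=np.zeros((400,800,3),np.uint8);c[:390,:375]=a;c[:315,378:798]=b;cv2.imwrite("pics/c2.png",c)
X=np.array(x["position"])-[0,0,.281];c0=np.array([.58994,-.13224])
hol=[[*(c0+.07*np.array([np.cos(q),-np.sin(q)])),.07] for q in np.radians(12.84+60*np.arange(6))]
print("wrist holes",proj(p,hol).round(1).tolist(),"pin",proj(p,[X]).round(1))
E
```

```text
[ 0.65501224 -0.13873215  0.41861613] [-3.10086659e+00 -4.93494598e-01  2.61047757e-03] [-3.37970806e-01  3.96855316e-01  1.26898361e+00  7.08506828e-04
  1.47802570e+00  9.17111580e-01]
wrist holes [[328.0, 221.7], [359.5, 277.4], [325.6, 327.3], [262.9, 326.4], [228.4, 275.5], [259.2, 220.7]] pin [[318.3 241. ]]
```

View pics/c2.png

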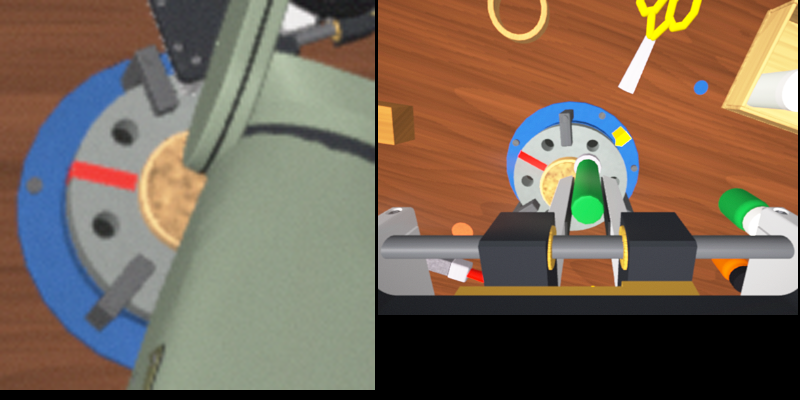

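The crop shows the hole I want in the wrist view at about (592,145), where I predicted it. The bar is held upright over the collar. I'm lining up and going down.

Call:
carry_out(series=[[[3, -9, 0, 0, 0], [0, 0, -20, 0, 0], [0, 0, -25, 0, 0], [0, 0, -10, 0, 0], [0, 0, 0, 0, 0], [0, 0, 0, 0, 0]]])

```text
time_s: 6.38
position: [0.6582, -0.1472, 0.364]
orientation: [-3.101, -0.496, 0.003]
contact_force: [-0.1, 0.3, -1.2]
grip_width: 0.0234
gripper_force: 30.0
```

```bash
python3 - <<'E'
from h import *
p=wrist();x=robot.sense();print(x["position"])
c0=np.array([.58994,-.13224])
h=cv2.cvtColor(p["frame"],cv2.COLOR_BGR2HSV)
u0,v0=proj(p,[[*(c0+.1*np.array([np.cos(np.radians(31.5)),-np.sin(np.radians(31.5))])),.07]])[0];print("ptr pred",u0,v0)
m=cv2.inRange(h,(22,150,120),(32,255,255));n,l,s,ce=cv2.connectedComponentsWithStats(m)
for i in range(1,n):
    if s[i,4]>40: 
        d=atz(p,ce[i],.07)[:2]-c0;print(s[i],ce[i],d,np.hypot(*d),np.degrees(np.arctan2(-d[1],d[0])))
r=p["frame"][int(v0)-70:int(v0)+130,max(0,int(u0)-180):int(u0)+80]
print(int(v0)-70,max(0,int(u0)-180))
cv2.imwrite("pics/c3.png",cv2.resize(r,None,fx=3,fy=3,interpolation=cv2.INTER_CUBIC))
E
```

```text
[ 0.65866233 -0.14759525  0.36550449]
ptr pred 366.73621341667234 231.98919452676125
[ 405    0  104   49 2318] [450.91760138  19.86410699] [ 0.25404723 -0.05453609] 0.2598349056496576 12.115758138449928
[355 203  33  35 681] [369.30983847 220.96622614] [ 0.09504269 -0.05093615] 0.10783136437126102 28.188155154943544
[368 346  12  65 313] [374.73162939 380.97444089] [-0.05434077 -0.11264513] 0.1250673620134052 115.75297450365069
[259 363   5  47 136] [260.78676471 387.73529412] [-0.09700013 -0.00853257] 0.09737468483065168 174.97294557403075
161 186
```

View pics/c3.png

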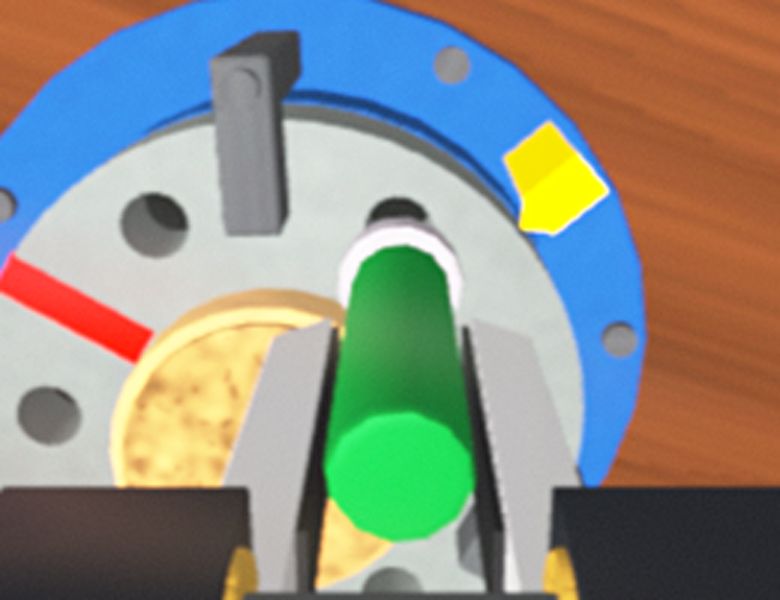

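```bash
python3 - <<'E'
from h import *
p=wrist();c0=np.array([.58994,-.13224])
f=lambda x,y:((x+.5)/3-.5+186,(y+.5)/3-.5+161)
g=lambda uv:((np.array(uv)+.5-[186,161])*3-.5).round(0).tolist()
print("hole pred crop",[g(q) for q in proj(p,[[*(c0+.07*np.array([np.cos(a),-np.sin(a)])),.07] for a in np.radians([12.84,-47.16,-107.16])])])
x=np.array(robot.sense()["position"]);print("pin crop",g(proj(p,[x-[0,0,.281]])[0]))
for n,xy,z in(("clawout",(241,57),.092),("clawin",(256,235),.092),("tip",(535,231),.07),("tipL",(520,230),.07),("markout",(7,276),.07),("markin",(146,347),.07)):
    d=atz(p,f(*xy),z)[:2]-c0;print(n,np.hypot(*d).round(4),np.degrees(np.arctan2(-d[1],d[0])).round(2))
E
```

```text
hole pred crop [[399.0, 232.0], [156.0, 228.0], [51.0, 417.0]]
pin crop [400.0, 245.0]
clawout 0.1124 -20.19
clawin 0.0654 -19.91
tip 0.0964 33.2
tipL 0.0933 31.39
markout 0.0913 -77.55
markin 0.0463 -76.69
```

The crop shows the pin over the hole near (398,230). The claw is centred at -20°, so the pointer lies at about 32°, and the collar needs about 109° of turn. I'm inserting the bar.

Call:
carry_out(series=[[[0, 0, -12, 0, 0], [0, 0, -12, 0, 0], [0, 0, -10, 0, 0], [0, 0, -5, 0, 0], [0, 0, 0, 0, 0]]])

```text
time_s: 6.9
position: [0.658, -0.148, 0.3248]
orientation: [-3.102, -0.494, 0.002]
contact_force: [1.1, 0.5, -2.1]
grip_width: 0.0234
gripper_force: 30.0
```

```bash
python3 - <<'E'
import numpy as np
c=np.array([.58994,-.13224])
P=lambda a:c+.07*np.array([np.cos(np.radians(a)),-np.sin(np.radians(a))])
for a0,a1 in((12.84,76),(16,62)):
    prev=P(a0)
    n=10
    for a in np.linspace(a0,a1,n+1)[1:]: print(round(a,1),((P(a)-prev)*1e3).round(1),(P(a)).round(4));prev=P(a)
E
```

```text
19.2 [-2.1 -7.4] [ 0.6561 -0.1552]
25.5 [-2.9 -7.1] [ 0.6531 -0.1623]
31.8 [-3.7 -6.8] [ 0.6494 -0.1691]
38.1 [-4.4 -6.3] [ 0.645  -0.1754]
44.4 [-5.1 -5.8] [ 0.6399 -0.1812]
50.7 [-5.7 -5.2] [ 0.6342 -0.1864]
57.1 [-6.2 -4.5] [ 0.628 -0.191]
63.4 [-6.7 -3.8] [ 0.6213 -0.1948]
69.7 [-7.1 -3.1] [ 0.6142 -0.1979]
76.0 [-7.4 -2.3] [ 0.6069 -0.2002]
20.6 [-1.8 -5.3] [ 0.6555 -0.1569]
25.2 [-2.2 -5.2] [ 0.6533 -0.162 ]
29.8 [-2.6 -5. ] [ 0.6507 -0.167 ]
34.4 [-3.  -4.8] [ 0.6477 -0.1718]
39.0 [-3.4 -4.5] [ 0.6443 -0.1763]
43.6 [-3.7 -4.2] [ 0.6406 -0.1805]
48.2 [-4.  -3.9] [ 0.6366 -0.1844]
52.8 [-4.3 -3.6] [ 0.6323 -0.188 ]
57.4 [-4.6 -3.2] [ 0.6277 -0.1912]
62.0 [-4.9 -2.8] [ 0.6228 -0.194 ]
```

Call:
carry_out(series=[[[-2, -7.4, 0, 0, 0], [-3, -7, 0, 0, 0], [-3.7, -6.8, 0, 0, 0], [-4.4, -6.3, 0, 0, 0], [-5.1, -5.8, 0, 0, 0], [-5.7, -5.2, 0, 0, 0], [-6.2, -4.5, 0, 0, 0], [-6.7, -3.8, 0, 0, 0], [0, 0, 0, 0, 0], [0, 0, 0, 0, 0]]])

```text
time_s: 7.73
position: [0.6209, -0.1959, 0.326]
orientation: [3.101, 0.493, -0.001]
contact_force: [0.3, 0.5, -2.5]
grip_width: 0.0234
gripper_force: 30.0
```

Call:
carry_out(series=[[[-5.2, -2.4, 0, 0, 0], [-4.8, -1.8, 0, 0, 0], [0, 0, 0, 0, 0], [1, 0.5, 0, 0, 0], [1, 0.5, 0, 0, 0], [0, 0, 15, 0, 0], [0, 0, 20, 0, 0], [0, 0, 20, 0, 0], [0, 0, 0, 0, 0], [0, 0, 0, 0, 0]]])

```text
time_s: 8.57
position: [0.614, -0.1982, 0.382]
orientation: [3.1, 0.494, 0.004]
contact_force: [-0.0, 0.6, -1.9]
grip_width: 0.0234
gripper_force: 30.0
```

```bash
python3 - <<'E'
from h import *
p=wrist();x=robot.sense();print(x["position"],x["contact_force"])
c0=np.array([.58994,-.13224])
q=proj(p,[[*(c0+.07*np.array([np.cos(a),-np.sin(a)])),.07] for a in np.radians([10.5])])[0];print(q)
u,v=int(q[0])-110,int(q[1])-70;print(u,v)
cv2.imwrite("pics/c4.png",cv2.resize(p["frame"][v:v+180,u:u+220],None,fx=3,fy=3,interpolation=cv2.INTER_CUBIC))
h=cv2.cvtColor(p["frame"],cv2.COLOR_BGR2HSV)
m=cv2.inRange(h,(0,170,120),(6,255,255))|cv2.inRange(h,(175,170,120),(180,255,255));n,l,s,ce=cv2.connectedComponentsWithStats(m)
for i in range(1,n):
    if s[i,4]>60:
        d=atz(p,ce[i],.07)[:2]-c0;print(s[i],ce[i],np.hypot(*d),np.degrees(np.arctan2(-d[1],d[0])))
E
```

```text
[ 0.61343938 -0.19799989  0.38019215] [-0.86188061 -0.23600609 -1.87836471]
[275.63517249 166.89706006]
165 96
[227 164  15  22 257] [233.88715953 174.3463035 ] 0.05515526448249296 -21.282823353296042
[  77  396   80   38 1445] [117.36193772 414.57923875] 0.24775254380019585 -162.05165077998188
```

View pics/c4.png

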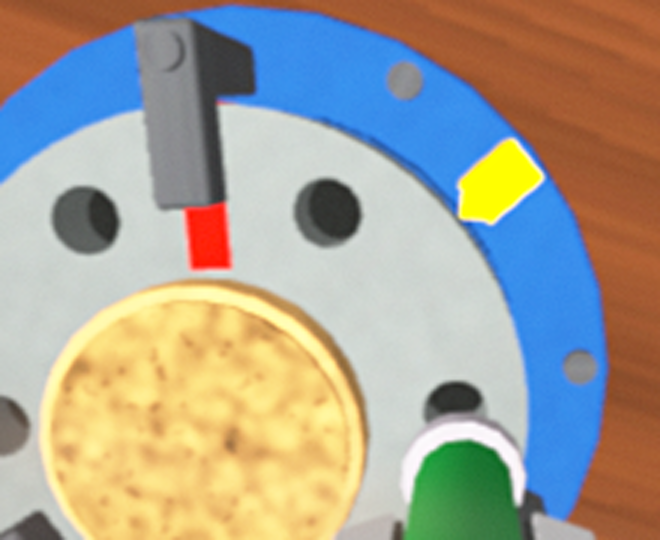

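The crop shows the mark under the first claw, the pointer at (480,200), and the next hole free at (328,213). That hole is at about 9.3°, at world (0.659, -0.1436). I'm moving the bar back to it.

Call:
carry_out(series=[[[15, 18, 5, 0, 0], [15, 18, 0, 0, 0], [15.6, 18.4, 0, 0, 0], [0, 0, 0, 0, 0], [0, 0, 0, 0, 0], [0, 0, 0, 0, 0]]])

```text
time_s: 9.12
position: [0.6585, -0.1437, 0.3835]
orientation: [-3.101, -0.494, 0.006]
contact_force: [-0.6, -0.9, -2.4]
grip_width: 0.0235
gripper_force: 30.0
```

```bash
python3 - <<'E'
from h import *
p=wrist();x=np.array(robot.sense()["position"]);print(x)
print(proj(p,[[.65902,-.14355,.07],x-[0,0,.281],[*x[:2],.07]]))
h=cv2.cvtColor(p["frame"],cv2.COLOR_BGR2HSV);c0=np.array([.58994,-.13224])
m=cv2.inRange(h,(0,170,120),(6,255,255))|cv2.inRange(h,(175,170,120),(180,255,255));n,l,s,ce=cv2.connectedComponentsWithStats(m)
for i in range(1,n):
    d=atz(p,ce[i],.07)[:2]-c0
    if s[i,4]>60 and np.hypot(*d)<.1:print(s[i],np.hypot(*d),np.degrees(np.arctan2(-d[1],d[0])))
E
```

```text
[ 0.6584283  -0.14418666  0.38399304]
[[319.39836693 229.95069111]
 [319.89775328 241.1851136 ]
 [319.85665081 230.75181985]]
[276 232  12  15 156] 0.052591328390329754 -21.204090242777006
```

Call:
carry_out(series=[[[0.5, 0.5, -20, 0, 0], [0, 0, -12, 0, 0], [0, 0, -10, 0, 0], [0, 0, -10, 0, 0], [0, 0, -6, 0, 0], [0, 0, 0, 0, 0]]])

```text
time_s: 9.67
position: [0.6591, -0.1434, 0.3259]
orientation: [-3.101, -0.493, 0.004]
contact_force: [-0.1, 0.1, -2.2]
grip_width: 0.0237
gripper_force: 30.0
```

Call:
carry_out(series=[[[-1.7, -7.7, 0, 0, 0], [-2.6, -7.5, 0, 0, 0], [-3.4, -7.1, 0, 0, 0], [-4.2, -6.7, 0, 0, 0], [-4.9, -6.2, 0, 0, 0], [-5.6, -5.6, 0, 0, 0], [-6.2, -4.9, 0, 0, 0], [-6.7, -4.2, 0, 0, 0], [0, 0, 0, 0, 0], [0, 0, 0, 0, 0]]])

```text
time_s: 10.5
position: [0.6237, -0.1941, 0.3279]
orientation: [3.101, 0.492, -0.001]
contact_force: [-0.9, -0.4, -2.8]
grip_width: 0.0237
gripper_force: 30.0
```

```bash
cat > m.py <<'E'
from h import *
import sys
p=wrist();x=np.array(robot.sense()["position"]);c0=np.array([.58994,-.13224]);A=lambda d:np.degrees(np.arctan2(-d[1],d[0]))
print(x,"bar",np.hypot(*(x[:2]-c0)),A(x[:2]-c0))
h=cv2.cvtColor(p["frame"],cv2.COLOR_BGR2HSV)
m=cv2.inRange(h,(0,170,120),(6,255,255))|cv2.inRange(h,(175,170,120),(180,255,255));n,l,s,ce=cv2.connectedComponentsWithStats(m)
for i in range(1,n):
    d=atz(p,ce[i],.07)[:2]-c0
    if s[i,4]>60 and np.hypot(*d)<.1:
        v,u=np.nonzero(l==i);W=np.array([atz(p,q,.07)[:2] for q in zip(u,v)])-c0
        e=np.linalg.svd(W-W.mean(0))[2][0];e*=np.sign(e@d);print(s[i],"mark",np.hypot(*d),A(d),"dir",A(e))
q=proj(p,[[*(c0+.085*np.array([np.cos(a),-np.sin(a)])),.07] for a in np.radians([32])])[0]
u,v=int(q[0])-90,int(q[1])-60;print(u,v)
cv2.imwrite(sys.argv[1],cv2.resize(p["frame"][v:v+150,u:u+180],None,fx=4,fy=4,interpolation=cv2.INTER_CUBIC))
E
python3 m.py pics/c5.png
```

```text
[ 0.62400744 -0.19378933  0.32793148] bar 0.07034848902034883 61.03555576316317
[265 178  58  56 995] mark 0.06942122359957686 30.02135357274394 dir 30.171430770159866
222 135
```

View pics/c5.png

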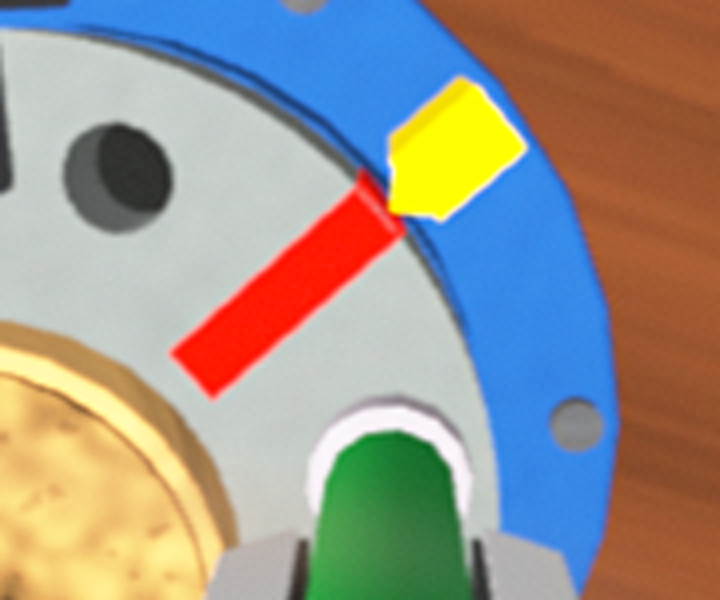

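The crop shows the mark, centred at 30.1°, just short of the pointer tip at (391,213). About 1.8° remains, or 2.1 mm at the bar.

Call:
carry_out(series=[[[-1, -0.5, 0, 0, 0], [-0.9, -0.5, 0, 0, 0], [0, 0, 0, 0, 0], [0, 0, 0, 0, 0]]])

```text
time_s: 10.88
position: [0.6224, -0.194, 0.3276]
orientation: [3.102, 0.494, -0.0]
contact_force: [0.3, 0.7, -2.1]
grip_width: 0.0234
gripper_force: 30.0
```

```bash
python3 m.py pics/c6.png; python3 - <<'E'
from h import *
p=wrist();c0=np.array([.58994,-.13224])
d=atz(p,(319.4,187.9),.07)[:2]-c0;print("tip (approx, arm moved 2mm)",np.hypot(*d),np.degrees(np.arctan2(-d[1],d[0])))
E
```

```text
[ 0.62247791 -0.19399158  0.32757625] bar 0.06979952154706415 62.21452397522623
[266 177  58  56 996] mark 0.06925580196003506 30.026200563995065 dir 30.400137841444423
223 134
tip (approx, arm moved 2mm) 0.09104457578057251 31.353943954648514
```

View pics/c6.png

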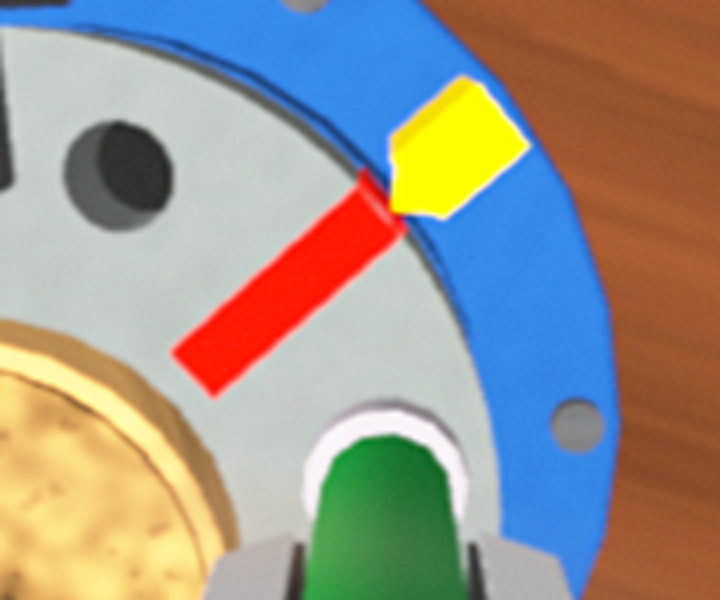

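The mark has hardly moved, because the pin was crossing the hole's play. I'm pushing on in small steps and measuring each one.

Call:
carry_out(series=[[[-0.9, -0.5, 0, 0, 0], [-0.6, -0.3, 0, 0, 0], [0, 0, 0, 0, 0], [0, 0, 0, 0, 0]]])

```text
time_s: 11.32
position: [0.621, -0.1947, 0.3277]
orientation: [-3.102, -0.494, -0.001]
contact_force: [0.8, 0.1, -3.0]
grip_width: 0.0241
gripper_force: 30.0
```

```bash
python3 m.py pics/c7.png
```

```text
[ 0.62104166 -0.19473653  0.32766691] bar 0.06980780560680926 63.542576233261435
[ 266  175   58   56 1003] mark 0.06931920058975044 30.0261478528411 dir 30.306621000376
223 132
```

Call:
carry_out(series=[[[-0.7, -0.4, 0, 0, 0], [-0.5, -0.2, 0, 0, 0], [0, 0, 0, 0, 0], [0, 0, 0, 0, 0]]])

```text
time_s: 11.7
position: [0.6197, -0.1954, 0.3277]
orientation: [-3.102, -0.494, -0.0]
contact_force: [2.0, 0.9, -3.9]
grip_width: 0.0233
gripper_force: 30.0
```

```bash
python3 m.py pics/c8.png; python3 -c "
from h import *
print(robot.sense()['contact_force'])"
```

```text
[ 0.61973699 -0.19534694  0.3276374 ] bar 0.06978787059082449 64.72488135267238
[267 175  58  55 997] mark 0.06915787737806772 31.198044620396274 dir 31.581880158188792
223 130
[ 1.53063156  1.75871959 -3.13626524]
```

```bash
python3 - <<'E'
from h import *
p=wrist();c0=np.array([.58994,-.13224]);A=lambda d:np.degrees(np.arctan2(-d[1],d[0]))
h=cv2.cvtColor(p["frame"],cv2.COLOR_BGR2HSV)
for vmin in(120,235):
    m=cv2.inRange(h,(22,150,vmin),(33,255,255));n,l,s,ce=cv2.connectedComponentsWithStats(m)
    for i in range(1,n):
        d=atz(p,ce[i],.07)[:2]-c0
        if s[i,4]<60 or np.hypot(*d)>.125 or A(d)>50:continue
        v,u=np.nonzero(l==i);W=np.array([atz(p,q,.07)[:2] for q in zip(u,v)])-c0
        r=np.hypot(*W.T);k=np.argsort(r)[:8];cnt=cv2.findContours((l==i).astype(np.uint8),0,1)[0][0]
        ap=cv2.approxPolyDP(cnt,2,True)[:,0]
        print(vmin,s[i],"near8",r[k].mean(),A(W[k].mean(0)))
        for q in ap:
            for z in(.07,):
                e=atz(p,q,z)[:2]-c0;print("  ",q,np.hypot(*e).round(4),A(e).round(2))
E
```

```text
120 [320 150  34  34 691] near8 0.0935009077924107 30.902710909171915
   [341 151] 0.1177 27.81
   [335 152] 0.1143 26.6
   [321 165] 0.1011 26.21
   [321 182] 0.093 31.35
   [333 183] 0.0992 34.88
   [353 166] 0.1175 34.34
235 [320 150  34  34 691] near8 0.0935009077924107 30.902710909171915
   [341 151] 0.1177 27.81
   [335 152] 0.1143 26.6
   [321 165] 0.1011 26.21
   [321 182] 0.093 31.35
   [333 183] 0.0992 34.88
   [353 166] 0.1175 34.34
```

View pics/c8.png

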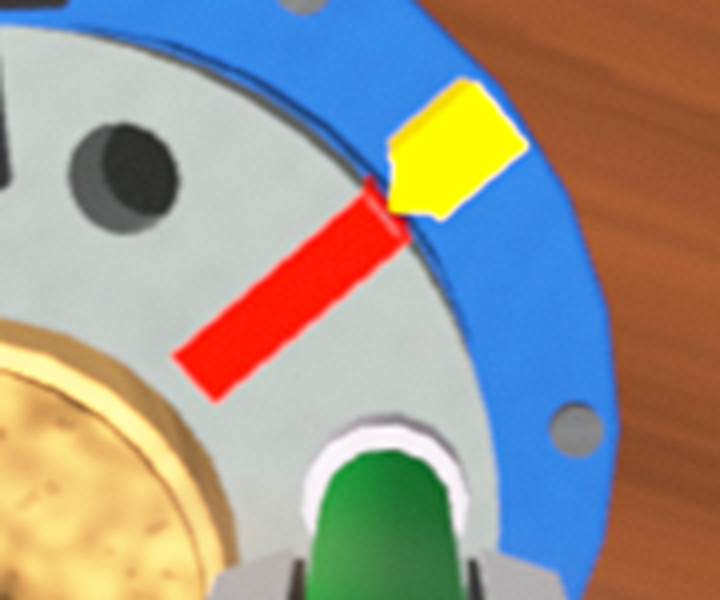

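The mark runs straight into the pointer tip at (389,212), and the two lie parallel in the image (40.7° against 40.9°). That is aligned to within about half a degree. I'm easing off, seating the bar, releasing and rising clear.

Call:
carry_out(series=[[[0.7, 0.4, 0, 0, 0], [0.7, 0.4, -1.5, 0, 0], [0, 0, -1.3, 0, 0], [0, 0, 0, 0, 0], [0, 0, 0, 0, 50], [0, 0, 0, 0, 50], [0, 0, 0, 0, 50], [0, 0, 0, 0, 50], [0, 0, 0, 0, 50], [0, 0, 0, 0, 50]]])

```text
time_s: 12.63
position: [0.6211, -0.1947, 0.3251]
orientation: [3.102, 0.494, 0.0]
contact_force: [-0.9, -0.3, -0.1]
grip_width: 0.0471
gripper_force: 0.0
```

Call:
carry_out(series=[[[0, 0, 10, 0, 50], [0, 0, 20, 0, 50], [0, 0, 30, 0, 50], [0, 0, 30, 0, 50], [0, 0, 30, 0, 50], [0, 0, 0, 0, 50], [0, 0, 0, 0, 50], [0, 0, 0, 0, 50]]])

```text
time_s: 13.3
position: [0.6208, -0.1946, 0.4446]
orientation: [-3.102, -0.494, 0.001]
contact_force: [-0.3, -0.1, 0.1]
grip_width: 0.0473
gripper_force: 0.0
```

```bash
python3 m.py pics/c9.png; python3 - <<'E'
from h import *
p=wrist();h=cv2.cvtColor(p["frame"],cv2.COLOR_BGR2HSV);m=cv2.inRange(h,(45,100,30),(85,255,255))
n,l,s,ce=cv2.connectedComponentsWithStats(m)
for i in range(1,n):
    if s[i,4]>100:print(s[i],ce[i])
b=[.62275,-.19426]
print(proj(p,[[*b,.170],[*b,.08]]))
E
```

```text
[ 0.62066197 -0.19448722  0.44327255] bar 0.06941582274395991 63.731466505557044
[284 167  40  36 445] mark 0.06914944575474483 31.26674295176132 dir 31.877285087347328
225 116
[ 307  210   28   47 1060] [320.2        234.09245283]
[ 484  245   68   60 1816] [508.43557269 267.12995595]
[[320.09159426 241.51210483]
 [319.98073908 216.91520058]]
```

```bash
python3 -c "
from h import *
print(robot.close_job())"
```

```text
the job is handed in; nothing more can be done
None
```

The job is handed in: in two pushes I turned the collar until its red mark lined up with the yellow pointer, within about half a degree by the wrist camera. The green bar stands released and upright in a collar hole, at about 13 s of the 51 s allowed.

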